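# Snap the spice jars into the clip rack

## Robot

A 7-joint arm with a two-finger parallel gripper is mounted at the origin on the work surface. World frame = base frame: x ahead of the robot, y to its left, z up, the work surface at z = 0. Lengths are in m, angles in degrees, forces in N, time in s.
With the tool pointing down it reaches from about 0.375 to 0.925 m from the base axis. Payload 3.1 kg.
Tool frame: the origin (TCP) lies between the finger pads; the fingertips stand 11 mm ahead of it and the grasp point (between the pads) lies 8 mm behind it; z points along the fingers, y is the line along which they close (so a half turn about z gives the same grasp; the last joint's range is limited). The gripper opens to 85 mm and grips with 20 to 120 N. Pads are 22 mm wide; open, the fingers measure 114 mm over their backs; the gripper's body (76 mm by 85 mm) begins 54 mm behind the grasp point. The pads swing forward as they close: fully open they stand 13 mm farther back than shut.
Start: joints at [-81.922, 21.939, 2.515, 91.553, -1.026, 66.532, -2.859], TCP at [0.154, 0.632, 0.242] pointing down, gripper open.
Joint ranges: [-149.38, 149.38], [-23.57, 123.04], [-84.95, 90], [0, 143.3], [-89.99, 269.99], [3.08, 112.72], [-163.45, 163.45]. Speed limits (degrees/s): [159.86, 159.86, 180, 180, 180, 180, 180].

## Interface

Orientations are given as [roll, pitch, yaw] about the fixed x, y, z axes, in that order (R = Rz(yaw) Ry(pitch) Rx(roll)).
In Python, from station import status, get_image, camera_params, arm gives the robot as it stands.
- The arm moves only by the tool play_rows, never from a script. Its argument "commands" is a list that holds one entry, the list of rows, each a list of 6 numbers: the shift along the tool's x, y, z as a fraction of full scale, then the turn, a rotation vector about the tool's x, y, z as a fraction of full scale. A call has exactly 5 rows; each row is the pose to reach, as a shift and turn from the pose commanded when the call began, along the tool's axes at that moment; what a row does not reach only later rows make up. Full scale, the value 1, is 0.6 m for a shift and 45 degrees for a turn. A row lasts 1/10 s, in which the tool goes at most 50 mm and 8.59 degrees, less where a joint would pass 70% of its speed; a pose out of reach is approached as far as the arm can. A call with a number of a shift or a turn outside -1 to 1 is refused whole. A call with a gripper value outside its range is refused whole. "fingers" is the opening, from 0 (shut) to 1 (fully open), set as the call begins (left out, the last holds). The fingers move at their own pace and stop on an object; "force" is the grip in N (left out, the last holds). Time passes only in rows, so rows that repeat a pose let the fingers close, or fill a call up. It gives the time, the measured TCP pose, the force, the opening and the grip force at its end, in the units of the state.
- status.read_state(): the state, without advancing time (a new reading comes with each control period).
- get_image(name): name is "scene" or "top" or "wrist"; returns (picture, depth): 420x560x3 uint8, red, green, blue; 420x560 float32, m along the optical axis (not along the pixel's ray), 0 where there is no reading.
- camera_params(name): a dict with "vertical_fov" (degrees; the focal length in pixels is half the picture's height over the tangent of half this angle, whatever the lens; pixels are square), "cx", "cy" (the principal point, pixels), "rvec" (rotation vector, rad) and "tvec" (3), from world to camera coordinates, as OpenCV has them; the wrist camera has in their place "T_tool_cam" (4x4, takes a point from camera to tool coordinates, whose origin is the TCP and whose axes are the flange's). Camera axes: x right, y down, z forward; pixel columns grow to the right and rows downward; lengths in m; the calibration is good to about 2 mm. A picture is of the moment at which its call begins: read the wrist's pose just before it. camera_params takes no time and is no camera call.
- arm.finish_job(): hands the job in; it is judged then, once.
The state is a dict: "clock": time; "joint_pos": joint angles; "qd": joint speeds; "joint_torque": joint torques, N m; "eef_pos": TCP position; "orientation": TCP orientation; "ft_force": force on the tool from outside, world axes, zero at the start; "torque": the same for the moment, N m; "opening": finger opening in m; "finger_force": force on a finger pad.
Only numpy, scipy, OpenCV 4.12 (cv2) and the standard library are available. Lean on these libraries where they do the work, as an engineer would, in place of code of your own. Each camera call takes 0.05 s, during which the arm holds its last target. There are 200 camera calls.

## Task

Put the two loose spice jars away in the spice rack under its wire shelf: press each one, upright, into the empty spring clip of its own width until it snaps fully home against the back with its foot on the oak board. Keep the jars upright all the way, and do not disturb the jar already clipped in, the tin on the shelf, the pepper mill or the mug.

Things in the scene. Friction and masses are not known exactly. Their poses are not given: they have to be found in the camera images.
- rack: Spice rack fixed on the counter, its front (-x) to the robot. Origin on the counter below the row of clips, which runs along its y. Oak foot board 400 mm long, 30 mm high, from 12 mm in front of the origin to 70 mm behind; flat steel clip rail 53 to 77 mm up, its face 35 mm behind the origin; two uprights at y = +-185 mm, 46 mm behind. One jar already sits in it.
- shelf_edge (a point): Middle of the front wire of the rack's shelf, which covers the clips: wires along y, underside 179 mm above the counter, from 7 mm in front of the row of jar axes to 63 mm behind it (side bars at y = +-185 mm to 16 mm in front). A hand pointing straight down cannot bring a jar home under it; lean the tool back 40 to 50 degrees. Axes as the rack's.
- clip_wide: Spring clip on the rail for the 50 mm jar, empty: two sprung steel jaws reach to -x round a jar, 28 to 42 mm above its foot. Origin: place of the jar's foot centre when home, 30 mm above the counter; press to +x, z up. Lips touch 31 mm before home, snap past the jar's widest part 15 mm before home (about 3 N), then draw it on to ribs. Flares take a jar up to 6 mm off sideways.
- clip_slim: Spring clip on the rail for a 38 mm jar, empty: two sprung steel jaws reach to -x round a jar, 28 to 42 mm above its foot. Origin: place of the jar's foot centre when home, 30 mm above the counter; press to +x, z up. Lips touch 25 mm before home, snap past the jar's widest part 12 mm before home (about 3 N), then draw it on to ribs. Flares take a jar up to 6 mm off sideways.
- clip_kept: Spring clip on the rail for a 38 mm jar, and already holding one: two sprung steel jaws reach to -x round a jar, 28 to 42 mm above its foot. Origin: place of the jar's foot centre when home, 30 mm above the counter; press to +x, z up. Lips touch 25 mm before home, snap past the jar's widest part 12 mm before home (about 3 N), then draw it on to ribs. Flares take a jar up to 6 mm off sideways.
- jar_wide: The loose wide jar, standing on the counter. Amber glass spice jar with a paper band and a black screw lid, 50 mm in diameter (lid 46 mm, over the top 21 mm) and 100 mm tall, about 200 g; origin at the centre of its foot, z up its axis. Grip firmly (40 N) 62 mm above its foot, just over the clip's jaws; press at 30 mm/s with the foot 5 mm clear of the board, lest it catch and tip, then lower it.
- jar_slim: The loose slim jar, standing on the counter. Amber glass spice jar with a paper band and a black screw lid, 38 mm in diameter (lid 34 mm, over the top 21 mm) and 110 mm tall, about 130 g; origin at the centre of its foot, z up its axis. Grip firmly (40 N) 62 mm above its foot, just over the clip's jaws; press at 30 mm/s with the foot 5 mm clear of the board, lest it catch and tip, then lower it.
- jar_kept: Bystander: the slim jar already clipped into the rack, to be left alone. Amber glass spice jar with a paper band and a black screw lid, 38 mm in diameter (lid 34 mm, over the top 21 mm) and 110 mm tall, about 130 g; origin at the centre of its foot, z up its axis.
- tin: Bystander: metal tea tin, 44 x 70 x 50 mm tall, standing on the wire shelf; origin at the centre of its underside.
- mill: Bystander: turned dark-wood pepper mill, up to 54 mm in diameter, 152 mm tall, on the counter at one side; origin at the centre of its foot.
- mug: Bystander: white mug, 82 mm in diameter and 92 mm tall with a handle, on the counter at the other side; origin at the centre of its foot.

How it is judged (in metres and radians):
At the end, for the whole second after the job is handed in: All three jars are in their clips (wide in wide, slim in slim, third where it was): foot centre within 4 mm sideways of the clip's origin and -4 to +6 mm in height, upright within 0.08 rad, at rest; tin, mill and mug within 20 mm of their start (horizontal distance between jar_wide and clip_wide below 0.004 m and z of jar_wide in the frame of clip_wide between -0.004 and 0.006 m and angle between each of jar_wide, jar_slim, jar_kept's own z axis and vertical below 0.08 rad and linear speed of each of jar_wide, jar_slim, jar_kept below 0.02 m/s and horizontal distance between jar_slim and clip_slim below 0.004 m and z of jar_slim in the frame of clip_slim between -0.004 and 0.006 m and horizontal distance between jar_kept and clip_kept below 0.004 m and z of jar_kept in the frame of clip_kept between -0.004 and 0.006 m and distance of each of tin, mill, mug from where it was at the start of the episode below 0.02 m); the robot touches nothing.
It fails at once if the wide jar is tipped more than 0.5 rad (about 29 degrees) from upright (angle between jar_wide's own z axis and vertical above 0.5 rad).
It fails at once if the slim jar is tipped more than 0.5 rad (about 29 degrees) from upright (angle between jar_slim's own z axis and vertical above 0.5 rad).
It fails at once if the jar already clipped in is pulled or pushed more than 10 mm out of place (distance of jar_kept from where it was at the start of the episode above 0.01 m).
It fails at once if the tin on the shelf is shifted by more than 20 mm or tipped over (distance of tin from where it was at the start of the episode above 0.02 m or angle between tin's own z axis and vertical above 0.5 rad).
It fails at once if the pepper mill or the mug is shifted by more than 20 mm or tipped over (distance of any of mill, mug from where it was at the start of the episode above 0.02 m or angle between any of mill, mug's own z axis and vertical above 0.5 rad).
It also fails if it takes over 70 s, if anything falls off the work surface, if the arm or the gripper's body presses on something with over 40 N, if the wrist force passes 120 N, or if a joint passes its speed limit or range.

## Working session

There is one attempt and no reset: what is moved stays moved. The work goes in short steps, Python scripts to look and compute and a tool call to move; the robot and the scene stay as the last step left them, time stands still between calls to the robot, and variables do not carry over. Pictures are saved under pics/ and viewed, at most 10 in all, crops included, and the job is handed in when it is done.

Besides the shell and the picture viewer there is one more tool, called after "Emit:" by a JSON object that holds its "fn" and its "kwargs". play_rows: Moves the arm, as the interface text tells. Its arguments: {"type":"object","properties":{"commands":{"type":"array","items":{"type":"array","items":{"type":"array","items":{"type":"number"}}}},"fingers":{"type":"number"},"force":{"type":"number"}},"required":["commands"]}

```bash
mkdir -p pics; cat > h.py <<'E'
import numpy as np, cv2
from scipy.spatial.transform import Rotation as R
from station import status, get_image, camera_params, arm
def snap(name,tag):
    s=status.read_state(); im,d=get_image(name); p=camera_params(name)
    f=210/np.tan(np.radians(p['vertical_fov'])/2)
    cv2.imwrite(f'pics/{tag}.png',im[:,:,::-1]); 
    if name=='wrist':
        T=np.eye(4);T[:3,:3]=R.from_euler('xyz',s['orientation'],degrees=True).as_matrix();T[:3,3]=s['eef_pos'];M=T@np.array(p['T_tool_cam'])
    else:
        W=np.eye(4);W[:3,:3]=R.from_rotvec(np.ravel(p['rvec'])).as_matrix();W[:3,3]=np.ravel(p['tvec']);M=np.linalg.inv(W)
    np.savez(f'pics/{tag}.npz',im=im,d=d,M=M,f=f,c=[p['cx'],p['cy']])
def cloud(tag):
    z=np.load(f'pics/{tag}.npz');d=z['d'];v,u=np.mgrid[:420,:560]
    P=np.stack([(u-z['c'][0])/z['f']*d,(v-z['c'][1])/z['f']*d,d],-1)@z['M'][:3,:3].T+z['M'][:3,3]
    P[d==0]=np.nan
    return P,z['im']
def ray(tag,u,v,zz):
    z=np.load(f'pics/{tag}.npz');r=z['M'][:3,:3]@[(u-z['c'][0])/z['f'],(v-z['c'][1])/z['f'],1];o=z['M'][:3,3]
    return o+r*(zz-o[2])/r[2]
E
python3 - <<'E'
from h import *
print(status.read_state())
for n in('scene','top'): snap(n,n); print(camera_params(n))
a=np.vstack([cv2.imread(f'pics/{n}.png') for n in('scene','top')])
E
```

```text
{'clock': 0.0, 'joint_pos': array([-81.91990313,  21.9921084 ,   2.51264183,  91.64757535,
        -1.02630583,  66.53190454,  -2.85879223]), 'qd': array([ 0.07886407,  0.0326802 ,  0.03471298,  0.10881301,  0.0746989 ,
       -0.02695354, -0.02815   ]), 'joint_torque': array([-8.31757848e-05, -4.33456278e+01,  1.02441184e+00, -2.49512959e+01,
        1.06426544e-02,  1.13547503e-02,  6.04865960e-06]), 'eef_pos': array([0.15356291, 0.63067179, 0.24089784]), 'orientation': array([-1.79851121e+02,  7.76985138e-03,  1.66319901e+02]), 'ft_force': array([ 0.47431456, -0.53978508, -0.20542521]), 'torque': array([-0.03126655,  0.03408289,  0.05283125]), 'finger_force': 0.0, 'opening': 0.08573192189176093}
{'vertical_fov': 42.384447106378204, 'cx': 286.32445897833014, 'cy': 214.71790562341224, 'rvec': array([ 0.22585561, -3.07596718,  0.48338921]), 'tvec': array([0.56305714, 0.11314847, 1.53289027])}
{'vertical_fov': 57.00046766957066, 'cx': 276.46193490452515, 'cy': 201.5488578369096, 'rvec': array([ 2.17182765, -2.19873434,  0.0531833 ]), 'tvec': array([-1.14118547e-03,  5.74981567e-01,  1.35314027e+00])}
```

View pics/scene.png

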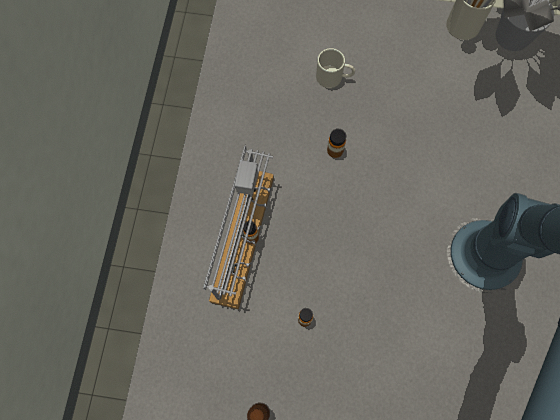

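View pics/top.png

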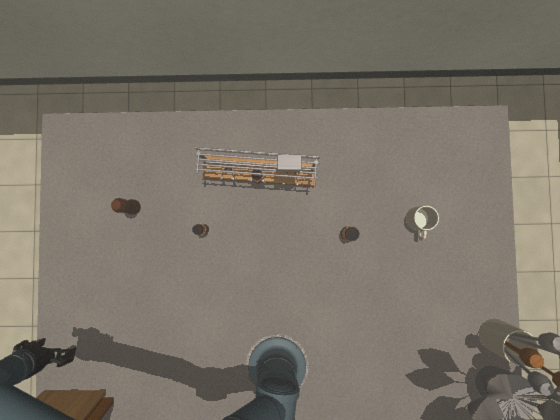

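```bash
python3 - <<'E'
from h import *
for t in('top','scene'):
    P,im=cloud(t); ok=(P[...,2]>.02)&(P[...,2]<.3)&(P[...,0]>.25)&(np.abs(P[...,1])<.7)
    n,l,s,c=cv2.connectedComponentsWithStats(ok.astype(np.uint8))
    for i in range(1,n):
        if s[i,4]<25: continue
        q=P[l==i]; zt=np.percentile(q[:,2],95); top=q[q[:,2]>zt-.012]
        print(t,c[i].round(),s[i,4],'zmax',zt.round(3),'top mid',((top.max(0)+top.min(0))/2).round(4),top.mean(0).round(4),np.ptp(top,axis=0).round(3))
P,im=cloud('top')
import math
m=(P[...,2]>.02)&(P[...,2]<.045)&(P[...,0]>.4)&(im[...,0]>im[...,2]*1.6)&(im[...,0]>100)
q=P[m];print(len(q)); print(cv2.minAreaRect(q[:,:2].astype(np.float32)*1000))
# enlarged crops
a=cv2.resize(cv2.imread('pics/top.png')[140:200,190:325],(800,356),interpolation=cv2.INTER_CUBIC)
cv2.imwrite('pics/c1.png',a)
for u,v in((197,150),(318,157),(201,171),(314,181)): print(P[v-1:v+2,u-1:u+2].reshape(-1,3).round(3).tolist()[4])
E
```

```text
top [92.  0.] 42 zmax 0.032 top mid [1.3188 0.6563 0.0269] [1.3194 0.6573 0.0261] [0.008 0.085 0.012]
top [118.   0.] 38 zmax 0.031 top mid [1.319  0.5608 0.0259] [1.3187 0.564  0.0249] [0.006 0.091 0.011]
top [258. 167.] 3290 zmax 0.237 top mid [ 0.6798 -0.0497  0.2361] [ 0.6798 -0.0501  0.2371] [0.044 0.073 0.014]
top [124. 206.] 352 zmax 0.151 top mid [0.5644 0.5072 0.1465] [0.5642 0.506  0.1469] [0.036 0.035 0.015]
top [423. 220.] 492 zmax 0.092 top mid [ 0.503  -0.5062  0.0883] [ 0.5098 -0.507   0.0891] [0.094 0.083 0.015]
top [200. 229.] 145 zmax 0.112 top mid [0.482  0.2543 0.1087] [0.4821 0.2538 0.1093] [0.033 0.034 0.012]
top [350. 233.] 211 zmax 0.103 top mid [ 0.461  -0.2561  0.0987] [ 0.4613 -0.2567  0.099 ] [0.043 0.043 0.012]
scene [ 31. 102.] 11391 zmax 0.277 top mid [ 1.3199 -0.2842  0.2825] [ 1.3206 -0.2901  0.2817] [0.011 0.34  0.035]
scene [332.  66.] 837 zmax 0.094 top mid [ 0.4984 -0.5072  0.0919] [ 0.5066 -0.5063  0.0899] [0.102 0.089 0.02 ]
scene [337. 142.] 399 zmax 0.106 top mid [ 0.4604 -0.2574  0.102 ] [ 0.4601 -0.2563  0.1016] [0.044 0.045 0.016]
scene [240. 230.] 5228 zmax 0.239 top mid [ 0.6793 -0.0497  0.2368] [ 0.6793 -0.0485  0.2387] [0.048 0.074 0.019]
scene [305. 316.] 214 zmax 0.115 top mid [0.482  0.2546 0.1106] [0.4819 0.2545 0.1114] [0.032 0.032 0.014]
scene [258. 412.] 321 zmax 0.154 top mid [0.5648 0.5037 0.1508] [0.5655 0.5049 0.1499] [0.037 0.029 0.017]
947
((686.0073852539062, 52.26142883300781), (396.0252380371094, 78.03749084472656), 84.648193359375)
[0.767, 0.278, -0.002]
[0.7, -0.14, 0.2]
[0.69, 0.264, -0.001]
[0.628, -0.128, 0.183]
```

View pics/c1.png

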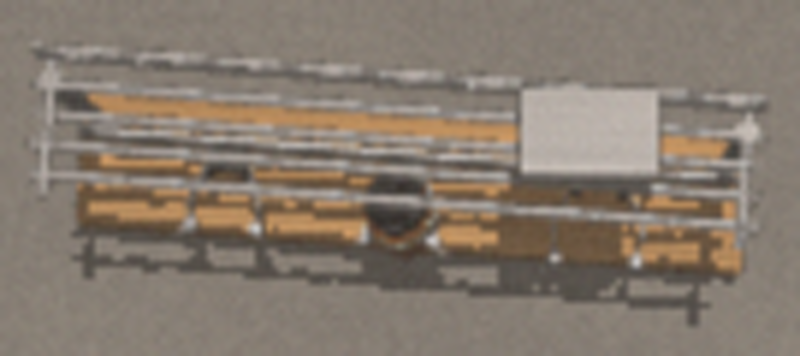

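```bash
cat > plan.py <<'E'
from h import *
import json
from scipy.spatial.transform import Slerp
def tool(psi,lean):
    p,l=np.radians([psi,lean]); z=np.array([np.cos(p)*np.sin(l),np.sin(p)*np.sin(l),-np.cos(l)]); y=np.array([-np.sin(p),np.cos(p),0])
    return R.from_matrix(np.stack([np.cross(y,z),y,z],1))
def cur(reset=False):
    try:
        if reset: raise IOError
        j=json.load(open('cmd.json')); return np.array(j[0]),R.from_quat(j[1])
    except IOError:
        s=status.read_state(); return s['eef_pos'],R.from_euler('xyz',s['orientation'],degrees=True)
def plan(wps,reset=False):
    """wps: (grasp point, psi, lean, mm per row)"""
    p,r=cur(reset); rows=[]
    for g,psi,lean,mm in wps:
        r1=tool(psi,lean); p1=np.array(g)+.008*r1.as_matrix()[:,2]
        n=int(np.ceil(max(np.linalg.norm(p1-p)*1000/mm,np.degrees((r.inv()*r1).magnitude())/8,1)))
        S=Slerp([0,1],R.concatenate([r,r1]))
        rows+=[(p+(p1-p)*k/n,S(k/n)) for k in range(1,n+1)]; p,r=p1,r1
    while len(rows)%5: rows.append(rows[-1])
    p,r=cur(reset)
    for i in range(0,len(rows),5):
        o=[[*(r.inv().apply(a-p)/.6).round(4),*((r.inv()*b).as_rotvec(degrees=True)/45).round(3)] for a,b in rows[i:i+5]]
        print(json.dumps([[[float(x)+0. for x in q] for q in o]]))
        q=np.array(o[-1]); p=p+r.apply(q[:3]*.6); r=r*R.from_rotvec(q[3:]*45,degrees=True)
    json.dump([list(p),list(r.as_quat())],open('cmd.json','w'))
def check():
    s=status.read_state();p,r=cur();q=R.from_euler('xyz',s['orientation'],degrees=True)
    print('t',s['clock'],'err mm',((s['eef_pos']-p)*1000).round(1),'deg',np.degrees((r.inv()*q).magnitude()).round(2),'F',s['ft_force'].round(1),'open',round(s['opening'],4),'ff',round(s['finger_force'],1),'q',s['joint_pos'].round())
E
python3 - <<'E'
from plan import *
json.dump([[.154,.632,.242],list(R.from_euler('xyz',[180,0,166.32],degrees=True).as_quat())],open('cmd.json','w'))
plan([([.40,.40,.26],-5,20,45),([.47,.06,.21],-5,45,45)])
E
```

```text
[[[-0.0618, -0.0348, -0.0022, -0.004, -0.055, -0.024], [-0.1236, -0.0695, -0.0044, -0.008, -0.111, -0.048], [-0.1854, -0.1043, -0.0066, -0.013, -0.166, -0.072], [-0.2472, -0.139, -0.0087, -0.017, -0.222, -0.095], [-0.309, -0.1738, -0.0109, -0.021, -0.277, -0.119]]]
[[[-0.0573, -0.0404, 0.0102, -0.004, -0.056, -0.024], [-0.1147, -0.0808, 0.0204, -0.008, -0.111, -0.048], [-0.1721, -0.1212, 0.0306, -0.013, -0.167, -0.072], [-0.1947, -0.1893, 0.0455, -0.015, -0.236, -0.072], [-0.2172, -0.2573, 0.0603, -0.017, -0.305, -0.071]]]
[[[-0.0147, -0.0693, 0.0184, 0.0, -0.07, 0.0], [-0.0294, -0.1386, 0.0368, 0.0, -0.139, 0.0], [-0.0441, -0.2079, 0.0552, 0.0, -0.209, 0.0], [-0.0588, -0.2772, 0.0736, 0.0, -0.278, 0.0], [-0.0735, -0.3465, 0.092, 0.0, -0.348, 0.0]]]
[[[-0.0092, -0.0692, 0.0217, 0.0, -0.069, 0.0], [-0.0092, -0.0692, 0.0217, 0.0, -0.069, 0.0], [-0.0092, -0.0692, 0.0217, 0.0, -0.069, 0.0], [-0.0092, -0.0692, 0.0217, 0.0, -0.069, 0.0], [-0.0092, -0.0692, 0.0217, 0.0, -0.069, 0.0]]]
```

Emit:
{"fn": "play_rows", "kwargs": {"commands": [[[-0.0618,-0.0348,-0.0022,-0.004,-0.055,-0.024],[-0.1236,-0.0695,-0.0044,-0.008,-0.111,-0.048],[-0.1854,-0.1043,-0.0066,-0.013,-0.166,-0.072],[-0.2472,-0.139,-0.0087,-0.017,-0.222,-0.095],[-0.309,-0.1738,-0.0109,-0.021,-0.277,-0.119]]], "fingers": 1}}

```text
clock: 0.6
eef_pos: [0.3101, 0.4848, 0.2483]
orientation: [179.7, 12.6, 171.7]
ft_force: [-0.2, -0.1, -1.1]
opening: 0.0852
finger_force: 0.0
```

Emit:
{"fn": "play_rows", "kwargs": {"commands": [[[-0.0573,-0.0404,0.0102,-0.004,-0.056,-0.024],[-0.1147,-0.0808,0.0204,-0.008,-0.111,-0.048],[-0.1721,-0.1212,0.0306,-0.013,-0.167,-0.072],[-0.1947,-0.1893,0.0455,-0.015,-0.236,-0.072],[-0.2172,-0.2573,0.0603,-0.017,-0.305,-0.071]]]}}

```text
clock: 1.1
eef_pos: [0.4218, 0.3124, 0.2406]
orientation: [180.0, 26.4, 174.9]
ft_force: [0.6, -0.6, -0.2]
opening: 0.0858
finger_force: 0.0
```

Emit:
{"fn": "play_rows", "kwargs": {"commands": [[[-0.0147,-0.0693,0.0184,0.0,-0.07,0.0],[-0.0294,-0.1386,0.0368,0.0,-0.139,0.0],[-0.0441,-0.2079,0.0552,0.0,-0.209,0.0],[-0.0588,-0.2772,0.0736,0.0,-0.278,0.0],[-0.0735,-0.3465,0.092,0.0,-0.348,0.0]]]}}

```text
clock: 1.6
eef_pos: [0.4616, 0.1184, 0.2126]
orientation: [179.9, 40.4, 174.6]
ft_force: [-0.3, 0.0, 0.8]
opening: 0.0854
finger_force: 0.0
```

Emit:
{"fn": "play_rows", "kwargs": {"commands": [[[-0.0092,-0.0692,0.0217,0.0,-0.069,0.0],[-0.0092,-0.0692,0.0217,0.0,-0.069,0.0],[-0.0092,-0.0692,0.0217,0.0,-0.069,0.0],[-0.0092,-0.0692,0.0217,0.0,-0.069,0.0],[-0.0092,-0.0692,0.0217,0.0,-0.069,0.0]]]}}

```text
clock: 2.1
eef_pos: [0.4727, 0.0795, 0.2087]
orientation: [179.8, 43.7, 174.7]
ft_force: [0.9, 0.7, 0.1]
opening: 0.0856
finger_force: 0.0
```

```bash
sed -i 's/round(4),\*((r/round(3),*((r/' plan.py; python3 - <<'E'
from plan import *
check(); print(status.read_state()['eef_pos'],status.read_state()['orientation'])
snap('wrist','w1')
E
```

```text
t 2.1 err mm [-2.9 20.   4.4] deg 1.32 F [0.9 0.7 0.1] open 0.0856 ff 0.0 q [  4. -11. -30. 143.  66.  19.  -2.]
[0.4727254  0.07948975 0.20868501] [179.82090836  43.68628719 174.70201522]
```

View pics/w1.png

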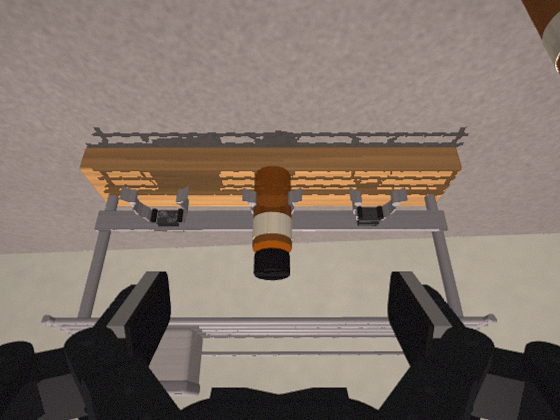

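```bash
python3 - <<'E'
from plan import *
P,im=cloud('w1')
X,Y,Z=P[...,0],P[...,1],P[...,2]
for n,lo,hi in(('front',.006,.025),('rail',.056,.074)):
    m=(Z>lo)&(Z<hi)&(X>.6)&(X<.75)&(Y<.3)&(Y>-.2)
    q=P[m]; 
    if n=='rail': q=q[q[:,0]>.665]
    c=np.polyfit(q[:,1],q[:,0],1)
    for _ in range(6):
        e=q[:,0]-np.polyval(c,q[:,1]); k=abs(e)<.004; c=np.polyfit(q[k,1],q[k,0],1)
    print(n,len(q),k.sum(),'yaw',np.degrees(-np.arctan(c[0])),'x at y=0.05',np.polyval(c,.05),'y range',q[k,1].min(),q[k,1].max(),e[k].std())
m=(Z>.024)&(Z<.036)&(X>.6)&(X<.75)&(Y<.3)&(Y>-.2);q=P[m];print('boardtop z',np.median(q[:,2]),cv2.minAreaRect(q[:,:2].astype(np.float32)*1000))
m=(Z>.057)&(Z<.073)&(X>.59)&(X<.75)&(Y<.3)&(Y>-.2)
yaw=np.radians(-5.); q=P[m]; yr=np.cos(yaw)*q[:,1]-np.sin(yaw)*q[:,0]; xr=np.cos(yaw)*q[:,0]+np.sin(yaw)*q[:,1]
# front-most structure profile along rack y
for b in np.arange(yr.min(),yr.max(),.003):
    k=(yr>=b)&(yr<b+.003)
    if k.sum(): print(f'{b:.3f}:{np.percentile(xr[k],3):.3f}',end='  ')
E
```

```text
front 5493 5493 yaw -5.172939965024273 x at y=0.05 0.6464356770675275 y range -0.14368731183412728 0.25348776192312583 0.0006393330021390371
rail 4861 3678 yaw -5.163113089845472 x at y=0.05 0.6935479076048899 y range -0.1403710677843066 0.24245247857652472 0.0007950272674901168
boardtop z 0.029648700334229505 ((683.0717163085938, 51.90269470214844), (399.1766662597656, 87.9247817993164), 84.57452392578125)
-0.081:0.685  -0.078:0.684  -0.075:0.685  -0.072:0.685  -0.069:0.685  -0.066:0.685  -0.063:0.685  -0.060:0.685  -0.057:0.685  -0.054:0.685  -0.051:0.685  -0.048:0.685  -0.045:0.684  -0.042:0.685  -0.039:0.685  -0.036:0.685  -0.033:0.626  -0.030:0.628  -0.027:0.631  -0.024:0.632  -0.021:0.634  -0.018:0.672  -0.015:0.672  -0.012:0.673  -0.009:0.677  -0.006:0.677  -0.003:0.677  0.000:0.677  0.003:0.677  0.006:0.677  0.009:0.674  0.012:0.672  0.015:0.672  0.018:0.633  0.021:0.632  0.024:0.631  0.027:0.629  0.030:0.627  0.033:0.685  0.036:0.685  0.039:0.685  0.042:0.685  0.045:0.685  0.048:0.685  0.051:0.685  0.054:0.685  0.057:0.685  0.060:0.685  0.063:0.685  0.066:0.685  0.069:0.685 
[... 313 characters left out ...]
0.144:0.686  0.147:0.686  0.150:0.685  0.153:0.686  0.156:0.685  0.159:0.686  0.162:0.686  0.165:0.685  0.168:0.686  0.171:0.685  0.174:0.686  0.177:0.685  0.180:0.685  0.183:0.686  0.186:0.631  0.189:0.630  0.192:0.633  0.195:0.635  0.198:0.636  0.201:0.663  0.204:0.667  0.207:0.669  0.210:0.671  0.213:0.672  0.216:0.672  0.219:0.671  0.222:0.668  0.225:0.667  0.228:0.639  0.231:0.636  0.234:0.636  0.237:0.633  0.240:0.630  0.243:0.631  0.246:0.686  0.249:0.686  0.252:0.686  0.255:0.686  0.258:0.686  0.261:0.686  0.264:0.686  0.267:0.686  0.270:0.686  0.273:0.686  0.276:0.686  0.279:0.686  0.282:0.686  0.285:0.686  0.288:0.686  0.291:0.686  0.294:0.686  0.297:0.686  0.300:0.686  0.303:0.687
```

```bash
python3 - <<'E'
from plan import *
plan([([.46,.255,.165],-5,45,45),([.482,.254,.064],-5,45,25)],True)
E
```

```text
[[[0.017, 0.058, 0.006, -0.001, -0.006, -0.001], [0.034, 0.117, 0.013, -0.001, -0.012, -0.003], [0.051, 0.175, 0.019, -0.002, -0.018, -0.004], [0.068, 0.233, 0.026, -0.003, -0.023, -0.006], [0.086, 0.292, 0.032, -0.004, -0.029, -0.007]]]
[[[0.018, 0.0, 0.029, 0.0, 0.0, 0.0], [0.037, 0.0, 0.058, 0.0, 0.0, 0.0], [0.055, 0.0, 0.087, 0.0, 0.0, 0.0], [0.074, 0.001, 0.116, 0.0, 0.0, 0.0], [0.093, 0.001, 0.145, 0.0, 0.0, 0.0]]]
```

Emit:
{"fn": "play_rows", "kwargs": {"commands": [[[0.017,0.058,0.006,-0.001,-0.006,-0.001],[0.034,0.117,0.013,-0.001,-0.012,-0.003],[0.051,0.175,0.019,-0.002,-0.018,-0.004],[0.068,0.233,0.026,-0.003,-0.023,-0.006],[0.086,0.292,0.032,-0.004,-0.029,-0.007]]]}}

```text
clock: 2.65
eef_pos: [0.4639, 0.2584, 0.1593]
orientation: [180.0, 45.0, 175.2]
ft_force: [0.5, 0.7, 0.5]
opening: 0.0851
finger_force: 0.0
```

Emit:
{"fn": "play_rows", "kwargs": {"commands": [[[0,0,0,0,0,0],[0,0,0,0,0,0],[0,0,0,0,0,0],[0,0,0,0,0,0],[0,0,0,0,0,0]]]}}

```text
clock: 3.15
eef_pos: [0.4646, 0.2558, 0.1603]
orientation: [180.0, 45.1, 175.2]
ft_force: [0.9, 0.2, 0.3]
opening: 0.0854
finger_force: 0.0
```

```bash
python3 - <<'E'
from plan import *
s=status.read_state();print(s['joint_pos'].round(1),s['eef_pos'],s['orientation'])
r=tool(-5,45);p=np.array([.46,.255,.165])+.008*r.as_matrix()[:,2];print('want',p,r.as_euler('xyz',degrees=True))
snap('wrist','w2')
P,im=cloud('w2')
m=(P[...,2]>.03)&(P[...,2]<.12)&(np.hypot(P[...,0]-.48,P[...,1]-.254)<.05)
for lo,hi in((.095,.115),(.04,.08)):
    q=P[m&(P[...,2]>lo)&(P[...,2]<hi)]; print(len(q),q.min(0),q.max(0),q.mean(0))
E
```

```text
[ -9.1  12.1 -47.3 134.2  82.8  46.3 -35.3] [0.464571   0.25581979 0.16034018] [179.97072096  45.07411227 175.15075208]
want [0.46563533 0.25450697 0.15934315] [180.  45. 175.]
3316 [0.46444448 0.23828968 0.09500653] [0.49972415 0.27221558 0.11079785] [0.47482176 0.25587645 0.10598842]
3810 [0.46198674 0.23637132 0.0400007 ] [0.4865947  0.27444605 0.07999979] [0.46696234 0.25649091 0.06144165]
```

Emit:
{"fn": "play_rows", "kwargs": {"commands": [[[0.018,0.0,0.029,0.0,0.0,0.0],[0.037,0.0,0.058,0.0,0.0,0.0],[0.055,0.0,0.087,0.0,0.0,0.0],[0.074,0.001,0.116,0.0,0.0,0.0],[0.093,0.001,0.145,0.0,0.0,0.0]]]}}

```text
clock: 3.7
eef_pos: [0.487, 0.2557, 0.0586]
orientation: [179.9, 45.1, 175.1]
ft_force: [-0.2, -0.1, -0.4]
opening: 0.0856
finger_force: 0.0
```

```bash
python3 - <<'E'
from plan import *
check()
E
```

```text
t 3.7 err mm [-0.2  2.2  0.2] deg 0.23 F [-0.2 -0.1 -0.4] open 0.0856 ff 0.0 q [-13.  30. -41. 134. 103.  53. -52.]
```

Emit:
{"fn": "play_rows", "kwargs": {"commands": [[[0,0,0,0,0,0],[0,0,0,0,0,0],[0,0,0,0,0,0],[0,0,0,0,0,0],[0,0,0,0,0,0]]], "fingers": 0, "force": 40}}

```text
clock: 4.2
eef_pos: [0.4868, 0.2566, 0.0603]
orientation: [179.8, 45.1, 175.2]
ft_force: [-1.9, -0.2, 3.3]
opening: 0.0371
finger_force: 41.2
```

```bash
python3 - <<'E'
from plan import *
check()
plan([([.482,.255,.110],-5,45,15),([.608,.1635,.1],-5,45,20)],True)
E
```

```text
t 4.2 err mm [-0.5  3.   1.9] deg 0.33 F [-1.9 -0.2  3.3] open 0.0371 ff 41.2 q [-13.  30. -41. 134. 103.  53. -52.]
[[[-0.018, -0.001, -0.017, 0.002, 0.001, 0.001], [-0.035, -0.002, -0.034, 0.004, 0.002, 0.002], [-0.053, -0.003, -0.051, 0.006, 0.003, 0.003], [-0.071, -0.02, -0.029, 0.006, 0.003, 0.003], [-0.089, -0.037, -0.008, 0.006, 0.003, 0.003]]]
[[[-0.019, -0.017, 0.021, 0.0, 0.0, 0.0], [-0.037, -0.033, 0.042, 0.0, 0.0, 0.0], [-0.055, -0.05, 0.063, 0.0, 0.0, 0.0], [-0.073, -0.067, 0.084, 0.0, 0.0, 0.0], [-0.091, -0.083, 0.105, 0.0, 0.0, 0.0]]]
[[[-0.019, -0.017, 0.021, 0.0, 0.0, 0.0], [-0.019, -0.017, 0.021, 0.0, 0.0, 0.0], [-0.019, -0.017, 0.021, 0.0, 0.0, 0.0], [-0.019, -0.017, 0.021, 0.0, 0.0, 0.0], [-0.019, -0.017, 0.021, 0.0, 0.0, 0.0]]]
```

Emit:
{"fn": "play_rows", "kwargs": {"commands": [[[-0.018,-0.001,-0.017,0.002,0.001,0.001],[-0.035,-0.002,-0.034,0.004,0.002,0.002],[-0.053,-0.003,-0.051,0.006,0.003,0.003],[-0.071,-0.02,-0.029,0.006,0.003,0.003],[-0.089,-0.037,-0.008,0.006,0.003,0.003]]]}}

```text
clock: 4.7
eef_pos: [0.5187, 0.2322, 0.101]
orientation: [179.9, 44.9, 175.1]
ft_force: [0.3, -0.3, -2.1]
opening: 0.0376
finger_force: 41.2
```

Emit:
{"fn": "play_rows", "kwargs": {"commands": [[[-0.019,-0.017,0.021,0,0,0],[-0.037,-0.033,0.042,0,0,0],[-0.055,-0.05,0.063,0,0,0],[-0.073,-0.067,0.084,0,0,0],[-0.091,-0.083,0.105,0,0,0]]]}}

```text
clock: 5.2
eef_pos: [0.5976, 0.1737, 0.0937]
orientation: [-180.0, 44.8, 175.1]
ft_force: [-0.6, -0.2, -2.0]
opening: 0.0371
finger_force: 41.2
```

Emit:
{"fn": "play_rows", "kwargs": {"commands": [[[-0.019,-0.017,0.021,0,0,0],[-0.019,-0.017,0.021,0,0,0],[-0.019,-0.017,0.021,0,0,0],[-0.019,-0.017,0.021,0,0,0],[-0.019,-0.017,0.021,0,0,0]]]}}

```text
clock: 5.7
eef_pos: [0.6122, 0.1641, 0.0926]
orientation: [-180.0, 44.8, 175.1]
ft_force: [0.2, 0.3, -0.4]
opening: 0.0369
finger_force: 41.1
```

```bash
python3 - <<'E'
from plan import *
check()
r=[]
for i in range(4):
    s=status.read_state(); r.append(s['eef_pos']); snap('wrist','w3')
print(np.array(r).round(4))
P,im=cloud('w3');snap('scene','s3');Q,_=cloud('s3')
for P in(P,Q):
  near=np.hypot(P[...,0]-.608,P[...,1]-.1635)<.045
  for lo,hi in((.13,.16),(.10,.125),(.04,.065)):
    q=P[near&(P[...,2]>lo)&(P[...,2]<hi)]
    if len(q): print(len(q),q.min(0).round(4),q.max(0).round(4),np.median(q,0).round(4))
E
```

```text
t 5.7 err mm [-1.4  1.  -2.1] deg 0.26 F [ 0.2  0.3 -0.4] open 0.0369 ff 41.1 q [  1.  26. -34. 127. 109.  37. -39.]
[[0.6122 0.1641 0.0926]
 [0.6123 0.1639 0.0926]
 [0.6124 0.1638 0.0927]
 [0.6126 0.1636 0.0928]]
216 [0.582  0.1254 0.13  ] [0.5958 0.2058 0.1351] [0.5859 0.127  0.1315]
14320 [0.5672 0.1275 0.1   ] [0.6127 0.2037 0.125 ] [0.5914 0.1651 0.1121]
4526 [0.5883 0.1453 0.04  ] [0.605  0.1818 0.065 ] [0.5917 0.1647 0.0532]
287 [0.5639 0.1249 0.1303] [0.6251 0.2054 0.1594] [0.5951 0.1655 0.1445]
136 [0.5776 0.1267 0.1002] [0.6274 0.2004 0.1247] [0.6026 0.1773 0.1147]
1 [0.5896 0.162  0.0643] [0.5896 0.162  0.0643] [0.5896 0.162  0.0643]
```

View pics/w3.png

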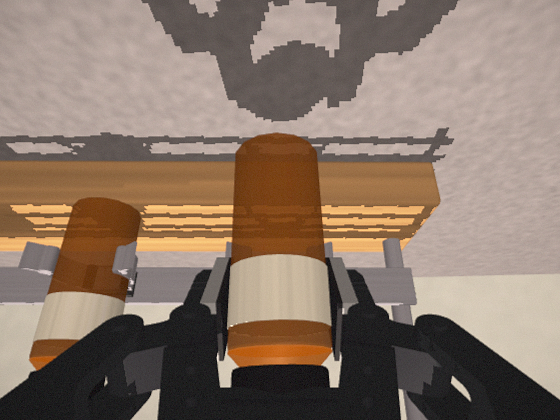

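```bash
python3 - <<'E'
from plan import *
plan([([.637,.161,.102],-5,45,10),([.669,.158,.102],-5,45,3)],True)
E
```

```text
[[[-0.01, 0.0, 0.008, 0.0, -0.001, 0.0], [-0.02, 0.0, 0.016, 0.0, -0.002, 0.001], [-0.03, 0.0, 0.023, 0.0, -0.003, 0.001], [-0.04, 0.0, 0.031, 0.0, -0.004, 0.001], [-0.043, 0.0, 0.035, 0.0, -0.004, 0.001]]]
[[[-0.004, 0.0, 0.003, 0.0, 0.0, 0.0], [-0.007, 0.0, 0.006, 0.0, 0.0, 0.0], [-0.01, 0.0, 0.01, 0.0, 0.0, 0.0], [-0.014, 0.0, 0.013, 0.0, 0.0, 0.0], [-0.017, 0.0, 0.017, 0.0, 0.0, 0.0]]]
[[[-0.004, -0.001, 0.003, 0.0, 0.0, 0.0], [-0.007, -0.001, 0.007, 0.0, 0.0, 0.0], [-0.011, -0.001, 0.01, 0.0, 0.0, 0.0], [-0.014, -0.001, 0.013, 0.0, 0.0, 0.0], [-0.017, -0.001, 0.017, 0.0, 0.0, 0.0]]]
```

Emit:
{"fn": "play_rows", "kwargs": {"commands": [[[-0.01,0,0.008,0,-0.001,0],[-0.02,0,0.016,0,-0.002,0.001],[-0.03,0,0.023,0,-0.003,0.001],[-0.04,0,0.031,0,-0.004,0.001],[-0.043,0,0.035,0,-0.004,0.001]]]}}

```text
clock: 6.45
eef_pos: [0.6473, 0.1601, 0.0965]
orientation: [179.9, 45.1, 174.9]
ft_force: [-0.4, 1.4, -1.3]
opening: 0.0368
finger_force: 41.0
```

Emit:
{"fn": "play_rows", "kwargs": {"commands": [[[-0.004,0,0.003,0,0,0],[-0.007,0,0.006,0,0,0],[-0.01,0,0.01,0,0,0],[-0.014,0,0.013,0,0,0],[-0.017,0,0.017,0,0,0]]]}}

```text
clock: 6.95
eef_pos: [0.6593, 0.1595, 0.0952]
orientation: [180.0, 44.9, 175.0]
ft_force: [-3.7, 2.3, -1.2]
opening: 0.037
finger_force: 41.3
```

Emit:
{"fn": "play_rows", "kwargs": {"commands": [[[-0.004,-0.001,0.003,0,0,0],[-0.007,-0.001,0.007,0,0,0],[-0.011,-0.001,0.01,0,0,0],[-0.014,-0.001,0.013,0,0,0],[-0.017,-0.001,0.017,0,0,0]]]}}

```text
clock: 7.45
eef_pos: [0.6737, 0.1585, 0.0965]
orientation: [179.9, 45.0, 175.0]
ft_force: [-19.7, 2.4, 13.1]
opening: 0.0372
finger_force: 41.1
```

```bash
python3 - <<'E'
from plan import *
check()
p,r=cur();z=r.as_matrix()[:,2]
s=status.read_state();print('grasp',s['eef_pos']-.008*z)
snap('wrist','w4')
E
```

```text
t 7.45 err mm [-0.7  1.2  0.4] deg 0.1 F [-19.7   2.4  13.1] open 0.0372 ff 41.1 q [  2.  29. -31. 121. 108.  34. -33.]
grasp [0.6681069  0.15903615 0.10217335]
```

View pics/w4.png

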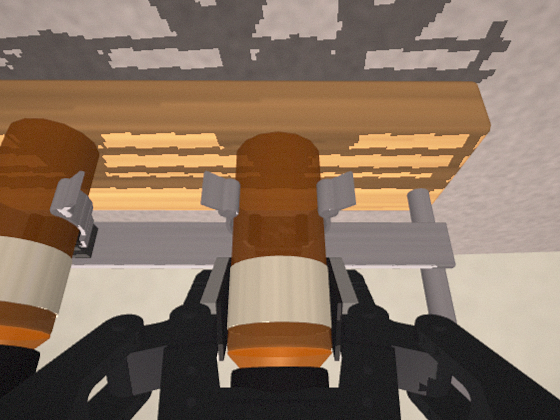

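```bash
python3 - <<'E'
from plan import *
p,r=cur();g=p-.008*r.as_matrix()[:,2];print(g)
plan([([.6675,.158,.094],-5,45,2)])
E
```

```text
[0.66879683 0.15779898 0.10176687]
[[[0.003, 0.0, 0.002, 0.0, 0.0, 0.0], [0.005, 0.0, 0.004, 0.0, 0.0, 0.0], [0.008, 0.0, 0.006, 0.0, 0.0, 0.0], [0.011, 0.0, 0.008, 0.0, 0.0, 0.0], [0.011, 0.0, 0.008, 0.0, 0.0, 0.0]]]
```

Emit:
{"fn": "play_rows", "kwargs": {"commands": [[[0.003,0,0.002,0,0,0],[0.005,0,0.004,0,0,0],[0.008,0,0.006,0,0,0],[0.011,0,0.008,0,0,0],[0.011,0,0.008,0,0,0]]]}}

```text
clock: 8.0
eef_pos: [0.6732, 0.1585, 0.0901]
orientation: [-180.0, 45.2, 175.1]
ft_force: [-12.1, 1.4, 11.8]
opening: 0.0367
finger_force: 40.7
```

Emit:
{"fn": "play_rows", "kwargs": {"commands": [[[0,0,0,0,0,0],[0,0,0,0,0,0],[0,0,0,0,0,0],[0,0,0,0,0,0],[0,0,0,0,0,0]]]}}

```text
clock: 8.5
eef_pos: [0.6732, 0.1585, 0.09]
orientation: [180.0, 45.2, 175.1]
ft_force: [-11.7, 1.6, 9.6]
opening: 0.0368
finger_force: 40.7
```

```bash
python3 - <<'E'
from plan import *
check()
p,r=cur();z=r.as_matrix()[:,2]
s=status.read_state();print('grasp',s['eef_pos']-.008*z)
snap('wrist','w5');P,im=cloud('w5')
d=np.hypot(P[...,0]-.668,P[...,1]-.158)
ok=(im[...,0]>70)&(im[...,2]<40)&(d<.025)
q=P[ok];print('lowest jar z',np.percentile(q[:,2],[0,1,3,10]))
for lo,hi in((.033,.04),(.045,.055),(.075,.085)):
    k=q[(q[:,2]>lo)&(q[:,2]<hi)];print(lo,len(k),k[:,0].min(),np.percentile(k[:,0],2),k[:,1].min(),k[:,1].max()) if len(k) else 0
E
```

```text
t 8.5 err mm [-0.   1.1  2. ] deg 0.19 F [-11.7   1.6   9.6] open 0.0368 ff 40.7 q [  2.  30. -32. 121. 109.  35. -35.]
grasp [0.66751655 0.15896227 0.09570494]
lowest jar z [0.02897264 0.03216449 0.03383601 0.03948857]
0.033 1136 0.6484835012380844 0.6491995182496525 0.1412183435148482 0.17702696713219762
0.045 1809 0.6483585364455023 0.6492835741628081 0.14119561962208577 0.17713299904426755
0.075 2112 0.6484624797261785 0.6496600819746778 0.14140087886848401 0.17718158246454366
```

```bash
python3 - <<'E'
from plan import *
z=tool(-5,45).as_matrix()[:,2]
g=np.array([.6675,.1590,.0957])
plan([(g-.035*z,-5,45,15),([.56,.14,.15],-5,45,30),([.55,0,.165],-5,45,40),([.455,-.2565,.165],-5,45,40)],True)
E
```

```text
[[[0.0, 0.0, -0.019, 0.0, 0.001, 0.0], [0.0, 0.0, -0.039, 0.001, 0.003, 0.001], [0.0, 0.0, -0.058, 0.001, 0.004, 0.001], [0.015, -0.012, -0.091, 0.001, 0.004, 0.001], [0.03, -0.023, -0.123, 0.001, 0.004, 0.001]]]
[[[0.015, -0.012, -0.033, 0.0, 0.0, 0.0], [0.03, -0.024, -0.065, 0.0, 0.0, 0.0], [0.025, -0.082, -0.069, 0.0, 0.0, 0.0], [0.02, -0.141, -0.073, 0.0, 0.0, 0.0], [0.015, -0.199, -0.077, 0.0, 0.0, 0.0]]]
[[[-0.005, -0.059, -0.004, 0.0, 0.0, 0.0], [0.007, -0.122, -0.016, 0.0, 0.0, 0.0], [0.019, -0.184, -0.028, 0.0, 0.0, 0.0], [0.031, -0.247, -0.04, 0.0, 0.0, 0.0], [0.043, -0.31, -0.052, 0.0, 0.0, 0.0]]]
[[[0.013, -0.063, -0.013, 0.0, 0.0, 0.0], [0.025, -0.126, -0.025, 0.0, 0.0, 0.0], [0.037, -0.188, -0.037, 0.0, 0.0, 0.0], [0.037, -0.188, -0.037, 0.0, 0.0, 0.0], [0.037, -0.188, -0.037, 0.0, 0.0, 0.0]]]
```

Emit:
{"fn": "play_rows", "kwargs": {"commands": [[[0,0,0,0,0,0],[0,0,0,0,0,0],[0,0,0,0,0,0],[0,0,0,0,0,0],[0,0,0,0,0,0]]], "fingers": 0.7}}

```text
clock: 9.05
eef_pos: [0.6739, 0.156, 0.0881]
orientation: [-180.0, 45.0, 174.9]
ft_force: [-0.5, 0.1, -0.1]
opening: 0.0598
finger_force: 0.0
```

Emit:
{"fn": "play_rows", "kwargs": {"commands": [[[0,0,-0.019,0,0,0],[0,0,-0.039,0,0,0],[0,0,-0.058,0,0,0],[0.015,-0.002,-0.091,0,0,0],[0.03,-0.015,-0.123,0,0,0]]]}}

```text
clock: 9.55
eef_pos: [0.6072, 0.1554, 0.1291]
orientation: [179.9, 45.1, 175.0]
ft_force: [-0.4, -0.7, 0.5]
opening: 0.0599
finger_force: 0.0
```

Emit:
{"fn": "play_rows", "kwargs": {"commands": [[[0.015,-0.012,-0.033,0.0,0.0,0.0],[0.03,-0.024,-0.065,0.0,0.0,0.0],[0.025,-0.082,-0.069,0.0,0.0,0.0],[0.02,-0.141,-0.073,0.0,0.0,0.0],[0.015,-0.199,-0.077,0.0,0.0,0.0]]], "fingers": 1}}

```text
clock: 10.05
eef_pos: [0.5577, 0.0378, 0.155]
orientation: [-179.9, 45.1, 175.1]
ft_force: [0.6, 0.0, 0.5]
opening: 0.0854
finger_force: 0.0
```

Emit:
{"fn": "play_rows", "kwargs": {"commands": [[[-0.005,-0.059,-0.004,0.0,0.0,0.0],[0.007,-0.122,-0.016,0.0,0.0,0.0],[0.019,-0.184,-0.028,0.0,0.0,0.0],[0.031,-0.247,-0.04,0.0,0.0,0.0],[0.043,-0.31,-0.052,0.0,0.0,0.0]]]}}

```text
clock: 10.55
eef_pos: [0.5284, -0.0838, 0.1616]
orientation: [179.8, 45.8, 175.0]
ft_force: [0.6, 0.4, 0.5]
opening: 0.0854
finger_force: 0.0
```

Emit:
{"fn": "play_rows", "kwargs": {"commands": [[[0.013,-0.063,-0.013,0.0,0.0,0.0],[0.025,-0.126,-0.025,0.0,0.0,0.0],[0.037,-0.188,-0.037,0.0,0.0,0.0],[0.037,-0.188,-0.037,0.0,0.0,0.0],[0.037,-0.188,-0.037,0.0,0.0,0.0]]]}}

```text
clock: 11.05
eef_pos: [0.4945, -0.1834, 0.1623]
orientation: [179.9, 46.1, 175.2]
ft_force: [-0.3, -0.4, 0.4]
opening: 0.0852
finger_force: 0.0
```

```bash
python3 - <<'E'
from plan import *
check()
snap('wrist','w6');P,im=cloud('w6');snap('scene','s6')
c=np.median
for lo,hi in((.085,.105),(.04,.075)):
    m=(P[...,2]>lo)&(P[...,2]<hi)&(np.hypot(P[...,0]-.461,P[...,1]+.2565)<.05);q=P[m];print(len(q),q.min(0),q.max(0)) if len(q) else 0
Q,_=cloud('s6');m=(Q[...,2]>.1)&(np.hypot(Q[...,0]-.668,Q[...,1]-.158)<.03)&(Q[...,2]<.15);q=Q[m];print('slim',len(q),q.min(0),q.max(0))
E
```

```text
t 11.05 err mm [33.9 73.4  2.9] deg 1.14 F [-0.3 -0.4  0.4] open 0.0852 ff 0.0 q [  68.    5.  -44.  140.  235.   14. -128.]
10333 [ 0.43625626 -0.27962185  0.08500126] [ 0.48272748 -0.23350019  0.10154792]
4905 [ 0.43428405 -0.27865813  0.04001411] [ 0.4780988  -0.23111327  0.07499777]
slim 162 [0.64889598 0.14330069 0.10075961] [0.68462391 0.17716806 0.14922484]
```

```bash
python3 - <<'E'
from plan import *
plan([([.49,-.19,.168],-45,45,20)],True)
E
```

```text
[[[-0.001, -0.002, 0.0, 0.126, 0.004, 0.124], [-0.001, -0.004, 0.001, 0.252, 0.009, 0.248], [-0.002, -0.007, 0.001, 0.378, 0.013, 0.372], [-0.003, -0.009, 0.001, 0.504, 0.017, 0.496], [-0.003, -0.011, 0.001, 0.63, 0.021, 0.62]]]
```

Emit:
{"fn": "play_rows", "kwargs": {"commands": [[[-0.001,-0.002,0.0,0.126,0.004,0.124],[-0.001,-0.004,0.001,0.252,0.009,0.248],[-0.002,-0.007,0.001,0.378,0.013,0.372],[-0.003,-0.009,0.001,0.504,0.017,0.496],[-0.003,-0.011,0.001,0.63,0.021,0.62]]]}}

```text
clock: 11.65
eef_pos: [0.5039, -0.1876, 0.1688]
orientation: [179.6, 48.1, 162.7]
ft_force: [-0.3, 0.2, 0.2]
opening: 0.0855
finger_force: 0.0
```

```bash
python3 - <<'E'
from plan import *
check(); print(status.read_state()['eef_pos'])
plan([([.452,-.25,.165],-45,45,30)],True)
E
```

```text
t 11.65 err mm [10.2  6.4  6.5] deg 28.15 F [-0.3  0.2  0.2] open 0.0855 ff 0.0 q [ 51.   3. -35. 142. 171.  13. -81.]
[ 0.50387046 -0.18757217  0.16877823]
[[[0.01, -0.032, -0.006, 0.114, 0.016, 0.106], [0.02, -0.065, -0.011, 0.228, 0.033, 0.212], [0.03, -0.097, -0.017, 0.341, 0.049, 0.318], [0.041, -0.129, -0.023, 0.455, 0.065, 0.424], [0.041, -0.129, -0.023, 0.455, 0.065, 0.424]]]
```

Emit:
{"fn": "play_rows", "kwargs": {"commands": [[[0.01,-0.032,-0.006,0.114,0.016,0.106],[0.02,-0.065,-0.011,0.228,0.033,0.212],[0.03,-0.097,-0.017,0.341,0.049,0.318],[0.041,-0.129,-0.023,0.455,0.065,0.424],[0.041,-0.129,-0.023,0.455,0.065,0.424]]]}}

```text
clock: 12.15
eef_pos: [0.4583, -0.2539, 0.1609]
orientation: [179.6, 45.9, 138.5]
ft_force: [0.3, -0.1, 0.7]
opening: 0.0851
finger_force: 0.0
```

```bash
python3 - <<'E'
from plan import *
check(); print(status.read_state()['eef_pos'])
plan([([.452,-.25,.160],-45,45,30)],True)
E
```

```text
t 12.15 err mm [ 2.6 -0.2  1.5] deg 3.85 F [ 0.3 -0.1  0.7] open 0.0851 ff 0.0 q [ 43.   3. -30. 142. 108.  22. -39.]
[ 0.45827594 -0.25389229  0.16087679]
[[[0.01, -0.003, 0.006, 0.063, 0.02, 0.054], [0.01, -0.003, 0.006, 0.063, 0.02, 0.054], [0.01, -0.003, 0.006, 0.063, 0.02, 0.054], [0.01, -0.003, 0.006, 0.063, 0.02, 0.054], [0.01, -0.003, 0.006, 0.063, 0.02, 0.054]]]
```

```bash
python3 - <<'E'
from plan import *
plan([([.453,-.2495,.15],-42,45,12),([.4605,-.2565,.064],-42,45,18)],True)
E
```

```text
[[[0.011, 0.0, 0.009, 0.008, 0.01, 0.004], [0.021, -0.001, 0.018, 0.016, 0.02, 0.007], [0.039, -0.001, 0.04, 0.016, 0.02, 0.007], [0.058, -0.001, 0.063, 0.016, 0.02, 0.007], [0.076, -0.001, 0.085, 0.016, 0.02, 0.007]]]
[[[0.018, 0.0, 0.023, 0.0, 0.0, 0.0], [0.036, 0.0, 0.045, 0.0, 0.0, 0.0], [0.036, 0.0, 0.045, 0.0, 0.0, 0.0], [0.036, 0.0, 0.045, 0.0, 0.0, 0.0], [0.036, 0.0, 0.045, 0.0, 0.0, 0.0]]]
```

Emit:
{"fn": "play_rows", "kwargs": {"commands": [[[0.011,0.0,0.009,0.008,0.01,0.004],[0.021,-0.001,0.018,0.016,0.02,0.007],[0.039,-0.001,0.04,0.016,0.02,0.007],[0.058,-0.001,0.063,0.016,0.02,0.007],[0.076,-0.001,0.085,0.016,0.02,0.007]]]}}

```text
clock: 12.65
eef_pos: [0.4651, -0.2559, 0.0922]
orientation: [179.8, 45.1, 138.4]
ft_force: [-0.4, 0.2, -0.1]
opening: 0.0855
finger_force: 0.0
```

Emit:
{"fn": "play_rows", "kwargs": {"commands": [[[0.018,0.0,0.023,0.0,0.0,0.0],[0.036,0.0,0.045,0.0,0.0,0.0],[0.036,0.0,0.045,0.0,0.0,0.0],[0.036,0.0,0.045,0.0,0.0,0.0],[0.036,0.0,0.045,0.0,0.0,0.0]]]}}

```text
clock: 13.15
eef_pos: [0.4681, -0.2592, 0.0595]
orientation: [179.8, 45.2, 138.3]
ft_force: [-0.0, -0.2, -0.8]
opening: 0.0853
finger_force: 0.0
```

```bash
python3 - <<'E'
from plan import *
check(); s=status.read_state();r=R.from_euler('xyz',s['orientation'],degrees=True).as_matrix();print('grasp',s['eef_pos']-.008*r[:,2],s['orientation'])
E
```

```text
t 13.15 err mm [3.5 0.7 1.2] deg 0.47 F [-0.  -0.2 -0.8] open 0.0853 ff 0.0 q [ 44.  23. -31. 141. 131.  37. -59.]
grasp [ 0.46384722 -0.25548046  0.06514484] [179.83412311  45.19094798 138.30419455]
```

Emit:
{"fn": "play_rows", "kwargs": {"commands": [[[0,-0.002,0,0,0,0],[0,-0.004,0,0,0,0],[0,-0.004,0,0,0,0],[0,-0.004,0,0,0,0],[0,-0.004,0,0,0,0]]]}}

```text
clock: 13.65
eef_pos: [0.4662, -0.2612, 0.059]
orientation: [179.8, 45.1, 138.3]
ft_force: [-0.1, 0.5, 0.2]
opening: 0.0856
finger_force: 0.0
```

Emit:
{"fn": "play_rows", "kwargs": {"commands": [[[0,0,0,0,0,0],[0,0,0,0,0,0],[0,0,0,0,0,0],[0,0,0,0,0,0],[0,0,0,0,0,0]]], "fingers": 0, "force": 40}}

```text
clock: 14.15
eef_pos: [0.4661, -0.2614, 0.059]
orientation: [179.9, 45.2, 138.2]
ft_force: [-2.3, -0.1, 2.9]
opening: 0.0489
finger_force: 41.2
```

```bash
python3 - <<'E'
from plan import *
check(); s=status.read_state();r=R.from_euler('xyz',s['orientation'],degrees=True).as_matrix();g=s['eef_pos']-.008*r[:,2];print('grasp',g)
plan([(g+[.012,-.006,.02],-41.7,45,8),([.53,-.25,.1],-41.7,45,15)],True)
E
```

```text
t 14.15 err mm [ 1.4 -1.5  0.7] deg 0.38 F [-2.3 -0.1  2.9] open 0.0489 ff 41.2 q [ 44.  23. -31. 141. 131.  37. -59.]
grasp [ 0.46181816 -0.25761104  0.06463645]
[[[-0.01, 0.001, -0.002, 0.001, 0.001, 0.0], [-0.019, 0.003, -0.004, 0.001, 0.002, 0.0], [-0.029, 0.004, -0.006, 0.002, 0.003, -0.001], [-0.039, 0.006, -0.008, 0.002, 0.004, -0.001], [-0.053, 0.026, -0.003, 0.002, 0.004, -0.001]]]
[[[-0.014, 0.019, 0.005, 0.0, 0.0, 0.0], [-0.028, 0.039, 0.01, 0.0, 0.0, 0.0], [-0.043, 0.059, 0.016, 0.0, 0.0, 0.0], [-0.043, 0.059, 0.016, 0.0, 0.0, 0.0], [-0.043, 0.059, 0.016, 0.0, 0.0, 0.0]]]
```

Emit:
{"fn": "play_rows", "kwargs": {"commands": [[[-0.01,0.001,-0.002,0.001,0.001,0.0],[-0.019,0.003,-0.004,0.001,0.002,0.0],[-0.029,0.004,-0.006,0.002,0.003,-0.001],[-0.039,0.006,-0.008,0.002,0.004,-0.001],[-0.053,0.026,-0.003,0.002,0.004,-0.001]]]}}

```text
clock: 14.65
eef_pos: [0.4908, -0.2646, 0.0826]
orientation: [-179.9, 44.9, 138.2]
ft_force: [0.2, 0.1, -2.7]
opening: 0.0489
finger_force: 41.7
```

Emit:
{"fn": "play_rows", "kwargs": {"commands": [[[-0.014,0.019,0.005,0.0,0.0,0.0],[-0.028,0.039,0.01,0.0,0.0,0.0],[-0.043,0.059,0.016,0.0,0.0,0.0],[-0.043,0.059,0.016,0.0,0.0,0.0],[-0.043,0.059,0.016,0.0,0.0,0.0]]]}}

```text
clock: 15.15
eef_pos: [0.5345, -0.2537, 0.0942]
orientation: [180.0, 44.9, 138.3]
ft_force: [-0.6, 0.2, -2.1]
opening: 0.0493
finger_force: 41.7
```

```bash
python3 - <<'E'
from plan import *
check()
plan([([.565,-.13,.102],-25,45,25)],True)
E
```

```text
t 15.15 err mm [ 0.1  0.3 -0.1] deg 0.05 F [-0.6  0.2 -2.1] open 0.0493 ff 41.7 q [ 38.  21. -30. 134. 116.  33. -46.]
[[[0.01, 0.032, -0.011, -0.044, 0.0, -0.044], [0.02, 0.063, -0.022, -0.087, 0.0, -0.088], [0.031, 0.095, -0.033, -0.131, -0.001, -0.131], [0.041, 0.127, -0.044, -0.174, -0.001, -0.175], [0.051, 0.159, -0.055, -0.218, -0.001, -0.219]]]
[[[0.005, 0.034, -0.005, -0.043, 0.0, -0.044], [0.005, 0.034, -0.005, -0.043, 0.0, -0.044], [0.005, 0.034, -0.005, -0.043, 0.0, -0.044], [0.005, 0.034, -0.005, -0.043, 0.0, -0.044], [0.005, 0.034, -0.005, -0.043, 0.0, -0.044]]]
```

Emit:
{"fn": "play_rows", "kwargs": {"commands": [[[0.01,0.032,-0.011,-0.044,0.0,-0.044],[0.02,0.063,-0.022,-0.087,0.0,-0.088],[0.031,0.095,-0.033,-0.131,-0.001,-0.131],[0.041,0.127,-0.044,-0.174,-0.001,-0.175],[0.051,0.159,-0.055,-0.218,-0.001,-0.219]]]}}

```text
clock: 15.65
eef_pos: [0.5646, -0.1502, 0.0957]
orientation: [-180.0, 45.0, 152.6]
ft_force: [0.5, 0.4, -2.7]
opening: 0.0491
finger_force: 41.8
```

Emit:
{"fn": "play_rows", "kwargs": {"commands": [[[0.005,0.034,-0.005,-0.043,0.0,-0.044],[0.005,0.034,-0.005,-0.043,0.0,-0.044],[0.005,0.034,-0.005,-0.043,0.0,-0.044],[0.005,0.034,-0.005,-0.043,0.0,-0.044],[0.005,0.034,-0.005,-0.043,0.0,-0.044]]]}}

```text
clock: 16.15
eef_pos: [0.5698, -0.1338, 0.0957]
orientation: [-179.9, 45.0, 155.0]
ft_force: [0.2, -1.2, -2.3]
opening: 0.0489
finger_force: 41.8
```

```bash
python3 - <<'E'
from plan import *
check()
plan([([.584,-.051,.102],-6,45,20)],True)
E
```

```text
t 16.15 err mm [-0.3 -1.3 -0.3] deg 0.13 F [ 0.2 -1.2 -2.3] open 0.0489 ff 41.8 q [ 33.  21. -35. 135. 122.  31. -45.]
[[[0.004, 0.028, -0.004, -0.06, 0.0, -0.06], [0.008, 0.055, -0.008, -0.121, 0.0, -0.12], [0.011, 0.083, -0.012, -0.181, 0.0, -0.18], [0.015, 0.11, -0.017, -0.241, 0.0, -0.239], [0.019, 0.138, -0.021, -0.301, -0.001, -0.299]]]
```

Emit:
{"fn": "play_rows", "kwargs": {"commands": [[[0.004,0.028,-0.004,-0.06,0.0,-0.06],[0.008,0.055,-0.008,-0.121,0.0,-0.12],[0.011,0.083,-0.012,-0.181,0.0,-0.18],[0.015,0.11,-0.017,-0.241,0.0,-0.239],[0.019,0.138,-0.021,-0.301,-0.001,-0.299]]]}}

```text
clock: 16.65
eef_pos: [0.5895, -0.0508, 0.0966]
orientation: [-180.0, 45.0, 174.2]
ft_force: [0.2, -1.1, -2.2]
opening: 0.0489
finger_force: 41.8
```

Emit:
{"fn": "play_rows", "kwargs": {"commands": [[[0,0,0,0,0,0],[0,0,0,0,0,0],[0,0,0,0,0,0],[0,0,0,0,0,0],[0,0,0,0,0,0]]]}}

```text
clock: 17.15
eef_pos: [0.5896, -0.0508, 0.0966]
orientation: [180.0, 45.0, 174.0]
ft_force: [-0.8, 1.0, -2.7]
opening: 0.0488
finger_force: 41.9
```

```bash
python3 - <<'E'
from plan import *
check(); s=status.read_state();r=R.from_euler('xyz',s['orientation'],degrees=True).as_matrix();g=s['eef_pos']-.008*r[:,2];print('grasp',g,s['orientation'])
snap('wrist','w7');P,im=cloud('w7')
near=np.hypot(P[...,0]-g[0],P[...,1]-g[1])<.03
for lo,hi in((.035,.045),(.05,.065),(.07,.085)):
    k=P[near&(P[...,2]>lo)&(P[...,2]<hi)]
    if len(k): print(lo,len(k),k.min(0).round(4),k.max(0).round(4))
q=P[near];print('lowest',np.nanpercentile(q[:,2],[.5,2]))
X,Y,Z=np.moveaxis(P,-1,0)
m=(Z>.057)&(Z<.073)&(X>.61)&(X<.72);a=np.radians(-5.17);q=P[m];yr=np.cos(a)*q[:,1]-np.sin(a)*q[:,0];xr=np.cos(a)*q[:,0]+np.sin(a)*q[:,1]
for b in np.arange(-.06,.07,.003):
    k=(yr>=b)&(yr<b+.003)
    if k.sum(): print(f'{b:.3f}:{np.percentile(xr[k],3):.3f}',end='  ')
E
```

```text
t 17.15 err mm [0.  0.8 0.1] deg 0.07 F [-0.8  1.  -2.7] open 0.0488 ff 41.9 q [ 36.  22. -41. 135. 139.  24. -47.]
grasp [ 0.58395078 -0.05018617  0.10223522] [179.99845256  45.02538354 174.04908458]
0.035 1451 [ 0.5567 -0.0742  0.037 ] [ 0.5823 -0.0257  0.045 ]
0.05 3806 [ 0.5566 -0.0743  0.05  ] [ 0.583  -0.0254  0.065 ]
0.07 4595 [ 0.5561 -0.0744  0.07  ] [ 0.5828 -0.0251  0.085 ]
lowest [-0.00121541 -0.00088719]
-0.060:0.685  -0.057:0.685  0.054:0.686  0.057:0.685  0.060:0.684  0.063:0.685  0.066:0.685  0.069:0.685
```

View pics/w7.png

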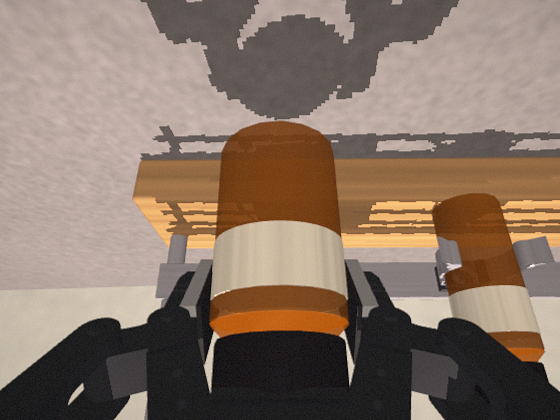

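```bash
python3 - <<'E'
from plan import *
plan([([.6165,-.0535,.102],-5.5,45,10),([.652,-.0572,.102],-5.2,45,3.25)],True)
E
```

```text
[[[-0.01, 0.0, 0.01, -0.002, 0.0, -0.002], [-0.019, 0.0, 0.019, -0.003, 0.0, -0.003], [-0.029, 0.0, 0.029, -0.005, 0.0, -0.005], [-0.038, 0.0, 0.039, -0.007, 0.001, -0.007], [-0.042, 0.0, 0.043, -0.007, 0.001, -0.007]]]
[[[-0.004, 0.0, 0.003, -0.001, 0.0, -0.001], [-0.008, 0.0, 0.007, -0.001, 0.0, -0.001], [-0.012, 0.0, 0.011, -0.001, 0.0, -0.002], [-0.015, 0.0, 0.015, -0.002, 0.0, -0.002], [-0.019, 0.0, 0.019, -0.002, 0.0, -0.002]]]
[[[-0.004, 0.0, 0.004, -0.001, 0.0, -0.001], [-0.008, 0.0, 0.007, -0.001, 0.0, -0.001], [-0.012, 0.0, 0.011, -0.002, 0.0, -0.002], [-0.015, 0.0, 0.015, -0.002, 0.0, -0.002], [-0.019, 0.0, 0.019, -0.002, 0.0, -0.003]]]
```

Emit:
{"fn": "play_rows", "kwargs": {"commands": [[[-0.01,0.0,0.01,-0.002,0.0,-0.002],[-0.019,0.0,0.019,-0.003,0.0,-0.003],[-0.029,0.0,0.029,-0.005,0.0,-0.005],[-0.038,0.0,0.039,-0.007,0.001,-0.007],[-0.042,0.0,0.043,-0.007,0.001,-0.007]]]}}

```text
clock: 17.7
eef_pos: [0.6266, -0.0543, 0.0963]
orientation: [179.9, 45.0, 174.5]
ft_force: [-2.2, 0.3, -2.2]
opening: 0.0492
finger_force: 41.9
```

Emit:
{"fn": "play_rows", "kwargs": {"commands": [[[-0.004,0.0,0.003,-0.001,0.0,-0.001],[-0.008,0.0,0.007,-0.001,0.0,-0.001],[-0.012,0.0,0.011,-0.001,0.0,-0.002],[-0.015,0.0,0.015,-0.002,0.0,-0.002],[-0.019,0.0,0.019,-0.002,0.0,-0.002]]]}}

```text
clock: 18.2
eef_pos: [0.6408, -0.0555, 0.0953]
orientation: [180.0, 44.9, 174.7]
ft_force: [-3.7, 0.4, -2.6]
opening: 0.0486
finger_force: 42.0
```

Emit:
{"fn": "play_rows", "kwargs": {"commands": [[[-0.004,0.0,0.004,-0.001,0.0,-0.001],[-0.008,0.0,0.007,-0.001,0.0,-0.001],[-0.012,0.0,0.011,-0.002,0.0,-0.002],[-0.015,0.0,0.015,-0.002,0.0,-0.002],[-0.019,0.0,0.019,-0.002,0.0,-0.003]]]}}

```text
clock: 18.7
eef_pos: [0.6571, -0.0571, 0.0965]
orientation: [-179.9, 45.0, 174.9]
ft_force: [-20.3, -0.7, 13.8]
opening: 0.0489
finger_force: 44.0
```

```bash
python3 - <<'E'
from plan import *
check(); s=status.read_state();r=R.from_euler('xyz',s['orientation'],degrees=True).as_matrix();g=s['eef_pos']-.008*r[:,2];print('grasp',g,s['orientation'])
snap('wrist','w8');P,im=cloud('w8')
near=np.hypot(P[...,0]-.649,P[...,1]+.0568)<.04
for lo,hi in((.035,.045),(.045,.055),(.075,.09)):
    k=P[near&(im[...,2]<40)&(im[...,0]>70)&(P[...,2]>lo)&(P[...,2]<hi)]
    if len(k): print(lo,len(k),k.min(0).round(4),k.max(0).round(4))
plan([([.6515,-.0570,.0935],-5.2,45,2)])
E
```

```text
t 18.7 err mm [-0.4  0.3  0.3] deg 0.03 F [-20.3  -0.7  13.8] open 0.0489 ff 44.0 q [ 32.  26. -36. 127. 135.  21. -40.]
grasp [ 0.65150131 -0.05663123  0.10215349] [-179.92348404   44.98802051  174.87307041]
0.035 1298 [ 0.6228 -0.0803  0.0382] [ 0.6483 -0.0321  0.045 ]
0.045 2400 [ 0.6228 -0.0802  0.045 ] [ 0.6473 -0.0323  0.055 ]
0.075 1971 [ 0.6234 -0.0796  0.075 ] [ 0.6476 -0.032   0.0822]
[[[0.002, 0.0, 0.002, 0.0, 0.0, 0.0], [0.004, 0.0, 0.004, 0.0, 0.0, 0.0], [0.006, 0.0, 0.006, 0.0, 0.0, 0.0], [0.008, 0.0, 0.007, 0.0, 0.0, 0.0], [0.01, 0.0, 0.009, 0.0, 0.0, 0.0]]]
```

Emit:
{"fn": "play_rows", "kwargs": {"commands": [[[0.002,0.0,0.002,0.0,0.0,0.0],[0.004,0.0,0.004,0.0,0.0,0.0],[0.006,0.0,0.006,0.0,0.0,0.0],[0.008,0.0,0.007,0.0,0.0,0.0],[0.01,0.0,0.009,0.0,0.0,0.0]]]}}

```text
clock: 19.25
eef_pos: [0.6566, -0.0573, 0.089]
orientation: [-179.8, 45.1, 174.9]
ft_force: [-23.2, -0.9, 24.0]
opening: 0.0489
finger_force: 45.0
```

Emit:
{"fn": "play_rows", "kwargs": {"commands": [[[0,0,0,0,0,0],[0,0,0,0,0,0],[0,0,0,0,0,0],[0,0,0,0,0,0],[0,0,0,0,0,0]]]}}

```text
clock: 19.75
eef_pos: [0.6566, -0.0572, 0.0891]
orientation: [-179.9, 45.1, 174.9]
ft_force: [-14.3, 0.5, 11.2]
opening: 0.049
finger_force: 43.7
```

```bash
python3 - <<'E'
from plan import *
check(); s=status.read_state();r=R.from_euler('xyz',s['orientation'],degrees=True).as_matrix();g=s['eef_pos']-.008*r[:,2];print('grasp',g,s['orientation'])
snap('wrist','w9');P,im=cloud('w9')
near=np.hypot(P[...,0]-.649,P[...,1]+.0568)<.04
m=near&(im[...,2]<40)&(im[...,0]>70);print(np.percentile(P[m][:,2],[0,1,3]))
for lo,hi in((.033,.04),(.045,.055),(.07,.078)):
    k=P[m&(P[...,2]>lo)&(P[...,2]<hi)]
    if len(k): print(lo,len(k),k.min(0).round(4),k.max(0).round(4))
z=r[:,2];a=g-.035*z
plan([(a,-5.2,45,15),(a+[-.06,.0,.03],-5.2,45,20)],True)
E
```

```text
t 19.75 err mm [-0.6  0.1  1. ] deg 0.09 F [-14.3   0.5  11.2] open 0.049 ff 43.7 q [ 32.  28. -36. 127. 136.  22. -41.]
grasp [ 0.65091356 -0.05672129  0.0947535 ] [-179.88004669   45.0553078   174.8753588 ]
[0.02973811 0.03229025 0.0338106 ]
0.033 1582 [ 0.6226 -0.0807  0.033 ] [ 0.6485 -0.0322  0.04  ]
0.045 2535 [ 0.6229 -0.0804  0.045 ] [ 0.6481 -0.0321  0.055 ]
0.07 1165 [ 0.623  -0.0797  0.07  ] [ 0.6468 -0.0322  0.0746]
[[[0.0, 0.0, -0.019, -0.001, 0.0, 0.0], [0.0, 0.0, -0.039, -0.001, 0.001, 0.001], [0.0, 0.0, -0.058, -0.002, 0.001, 0.001], [0.009, -0.002, -0.085, -0.002, 0.001, 0.001], [0.018, -0.005, -0.111, -0.002, 0.001, 0.001]]]
[[[0.008, -0.002, -0.027, 0.0, 0.0, 0.0], [0.017, -0.004, -0.053, 0.0, 0.0, 0.0], [0.017, -0.004, -0.053, 0.0, 0.0, 0.0], [0.017, -0.004, -0.053, 0.0, 0.0, 0.0], [0.017, -0.004, -0.053, 0.0, 0.0, 0.0]]]
```

Home and on the board, upright. Release and retreat.

Emit:
{"fn": "play_rows", "kwargs": {"commands": [[[0,0,0,0,0,0],[0,0,0,0,0,0],[0,0,0,0,0,0],[0,0,0,0,0,0],[0,0,0,0,0,0]]], "fingers": 0.85}}

```text
clock: 20.3
eef_pos: [0.6577, -0.0571, 0.0884]
orientation: [-180.0, 45.0, 174.8]
ft_force: [-0.7, -0.9, -0.5]
opening: 0.0726
finger_force: 0.0
```

Emit:
{"fn": "play_rows", "kwargs": {"commands": [[[0.0,0.0,-0.019,0,0.0,0.0],[0.0,0.0,-0.039,0,0,0],[0.0,0.0,-0.058,0,0,0],[0.009,-0.002,-0.085,0,0,0],[0.018,-0.005,-0.111,0,0,0]]]}}

```text
clock: 20.8
eef_pos: [0.6023, -0.0548, 0.1281]
orientation: [-180.0, 45.0, 174.9]
ft_force: [-0.0, -0.4, 0.4]
opening: 0.0727
finger_force: 0.0
```

Emit:
{"fn": "play_rows", "kwargs": {"commands": [[[0.008,-0.002,-0.027,0.0,0.0,0.0],[0.017,-0.004,-0.053,0.0,0.0,0.0],[0.017,-0.004,-0.053,0.0,0.0,0.0],[0.017,-0.004,-0.053,0.0,0.0,0.0],[0.017,-0.004,-0.053,0.0,0.0,0.0]]]}}

```text
clock: 21.3
eef_pos: [0.5736, -0.0548, 0.1431]
orientation: [180.0, 45.0, 174.8]
ft_force: [0.6, 0.0, 0.5]
opening: 0.0724
finger_force: 0.0
```

```bash
python3 - <<'E'
from plan import *
check(); snap('wrist','w10');P,im=cloud('w10')
for n,(x,y),rad in(('wide',(.649,-.0568),.025),('slim',(.668,.158),.019),('kept',(.659,.0505),.019)):
    near=np.hypot(P[...,0]-x,P[...,1]-y)<.035
    for lo,hi in((.034,.055),(.075,.1)):
        k=P[near&(P[...,2]>lo)&(P[...,2]<hi)&(P[...,0]<x-.005)&(im[...,0]>60)&(im[...,2]<.5*im[...,0])]
        if len(k)>50: print(n,lo,len(k),'axis x',k[:,0].min()+rad,'y',(k[:,1].min()+k[:,1].max())/2, 'minz',P[near][:,2].min())
E
```

```text
t 21.3 err mm [ 1.6  0.1 -0.7] deg 0.01 F [0.6 0.  0.5] open 0.0724 ff 0.0 q [ 39.  12. -41. 136. 137.  15. -47.]
wide 0.034 1837 axis x 0.6474607165553615 y -0.05679758675008467 minz -0.00184515509652039
wide 0.075 464 axis x 0.6475611892583338 y -0.056195903010807 minz -0.00184515509652039
kept 0.034 1454 axis x 0.6579436416256932 y 0.05561562660242793 minz -0.002003962234494311
kept 0.075 723 axis x 0.6568350103063341 y 0.055312088974842175 minz -0.002003962234494311
```

View pics/w10.png

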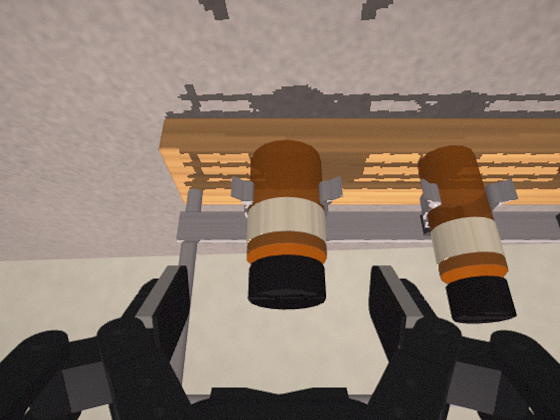

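```bash
python3 -c "
from station import arm
print(arm.finish_job())"
```

```text
the job is handed in; nothing more can be done
None
```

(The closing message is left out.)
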